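Stoke the charcoal stove from the three-lane fuel bin

TASK

Load the black charcoal briquette from the three-lane fuel bin into the stove's pull-out fuel tray so that it lies flat on the tray's floor, then push the tray fully home, and only then swing the brass hasp down until it rests flat in its catch. Leave the kindling bundle and the firebrick lying where they are, and do not disturb the cups, the jebena with its ring, or the roasting pan.

Things in the scene. Friction and masses are not known exactly. Their poses are not given: they have to be found in the camera images.
- stove: Fixed stove of dark sheet steel, 220 (x) by 250 (y) by 105 mm high (flat deck at 105). Origin: on the ground under the middle of its tray face; +y runs into the stove, the tray pulls out to -y; it covers x -110..110, y 0..250. A round fire ring (radius 68, 47 mm above the deck) stands at y = 165.
- tray (a joint): How far the fuel tray is pulled out, m: 0 fully home, 0.245 fully out (end stop). It slides stiffly (about 1.5 N), stays where left, starts only a little way out.
- tray_floor (a point): Centre of the upper face of the aluminium tray's floor, 30 mm above the ground. Axes as the stove's. Inside, the tray is 112 mm (x) by 230 mm (y); its wall on the bin side (+x) is low (12 mm above the tray floor, 5 thick), the one on the -x side is 32 mm high.
- tray_front (a point): Middle of the top outer edge of the tray's red front plate (125 wide, 8 thick, from 22 to 100 mm above the ground; 38 mm above the tray's side walls, so it can be hooked from inside or pushed from outside). Its outside looks to the stove's -y. A round bar handle, 90 mm long along x, stands 35 mm out from it, 48 mm below this point.
- hasp (a joint): Angle of the brass hasp, rad: 0 closed, flat on the deck with its slotted tongue over the lug at the top of the tray's front; about 1.57 upright. Stiff hinge: it stays where it is left and must be pressed down to the end.
- hasp_edge (a point): Middle of the free edge of the hasp, a strap 64 mm wide (x), 73 mm long from its hinge, 4 thick. A tongue 38 mm wide, 30 long, is bent off this edge (downwards when closed, towards the stove's -y when the hasp stands up).
- hasp_hinge (a point): Hinge axis of the hasp (runs along the stove's x), on the deck 55 mm behind the tray face, 108 mm above the ground.
- fuel_bin: Fixed wooden bin, 170 (x) by 198 (y), on the +x side of the pulled-out tray. Origin: centre of underside; axes as the stove's. Three lanes along x, centred at y = -64, 0, 64, each 58 wide, walls 6 thick; lane floor 45 mm above ground, walls to 75, back wall (inner face x = 79) to 85. Lanes are open on top and at -x, ending 5 to 9 mm from the tray's low wall, 3 mm above it.
- charcoal: Black charcoal briquette, 90 (x, along its lane) by 50 (y) by 45 mm high, about 0.22 kg, lying in one of the three lanes (too snug to grip across; 50 mm or more is free behind it, on the +x side). Origin: centre of its underside.
- kindling: Bundle of pale wooden sticks, same size, in another lane. Origin: centre of its underside.
- firebrick: Terracotta brick, same size, in the remaining lane. Origin: centre of its underside.
- cup0: Green ceramic cup, 68 mm wide, 50 high, bystander. Origin: centre of underside.
- cup1: Green ceramic cup, same, bystander.
- cup2: Green ceramic cup, same, bystander.
- straw_ring: Straw-coloured plastic ring, 124 mm wide, 22 high, round the jebena's foot, bystander.
- jebena: Dark clay coffee pot, belly 136 mm wide, 220 high, bystander. Origin: centre of underside.
- pan: Flat steel roasting pan, 190 mm wide, 22 high, with a handle to 210 mm along its +x, bystander.
- grinder: Fixed wooden grinder, 130 mm square, 150 high plus a crank on top to 210, bystander.
Not all that is in view belongs to the job. Leave any blue, pink or red look-alike of the charcoal alone.

How it is judged:
On the way, in this order (a step that is already met when the one before it is completed fails the run):
1. the charcoal briquette lies flat in the tray (z of charcoal in the frame of tray_floor between -0.005 and 0.007 m and angle between charcoal's own z axis and vertical below 0.1 rad and x of charcoal in the frame of tray_floor between -0.02 and 0.02 m and y of charcoal in the frame of tray_floor between -0.1 and 0.1 m), for 0.2 s.
2. the tray, with the briquette, is fully home (all of step 1 and value of joint tray below 0.006 m), for 0.2 s.
3. the hasp is down in its catch (value of joint hasp below 0.08 rad), for 0.2 s.
At the end, for the whole second after the job is handed in: The charcoal briquette lies flat (within 0.1 rad) and at rest on the tray's floor (its underside within 7 mm of it), the tray is within 6 mm of fully home, the hasp is within 0.08 rad of closed, and the kindling and the firebrick are within 20 mm of where they began (all of step 2 and value of joint hasp below 0.08 rad and distance of each of kindling, firebrick from where it was at the start of the episode below 0.02 m and linear speed of charcoal below 0.02 m/s); the robot touches nothing.
It fails at once if kindling or firebrick moved more than 20 mm (distance of any of kindling, firebrick from where it was at the start of the episode above 0.02 m).
It fails at once if a cup, the jebena, its ring or the pan moved more than 25 mm or tipped over (distance of any of cup0, cup1, cup2, straw_ring, jebena, pan from where it was at the start of the episode above 0.025 m or angle between any of cup0, cup1, cup2, straw_ring, jebena, pan's own z axis and vertical above 0.3 rad).
It also fails if it takes over 64 s, if anything falls off the work surface, if the arm or the gripper's body presses on something with over 40 N, if the wrist force passes 120 N, or if a joint passes its speed limit or range.

ROBOT

A 6-joint arm with a two-finger parallel gripper is mounted at the origin on the work surface. World frame = base frame: x ahead of the robot, y to its left, z up, the work surface at z = 0. Lengths are in m, angles in rad, forces in N, time in s.
With the tool pointing down it reaches from about 0.425 to 0.925 m from the base axis. Payload 12.5 kg.
Tool frame: the origin (TCP) lies at the very end of the fingers, on their centre line; the grasp point (between the pads) lies behind it (pinch_z is the z of the grasp point in the tool frame, in m); z points along the fingers, y is the line along which they close (so a half turn about z gives the same grasp; the last joint's range is limited). The gripper opens to 85 mm and grips with 20 to 120 N. Pads are 22 mm wide; open, the fingers measure 114 mm over their backs; the gripper's body (76 mm by 85 mm) begins 54 mm behind the grasp point. The pads swing forward as they close: fully open they stand 13 mm farther back than shut.
Start: joints at [1.109, 0.491, 1.559, -0, 1.092, -0.106], TCP at [0.218, 0.586, 0.231] pointing down, gripper open.
Joint ranges: [-3.1, 3.1], [-0.84, 2.19], [0.05, 2.79], [-1.13, 4.28], [0.06, 2.93], [-2.69, 2.69]. Speed limits (rad/s): [2.22, 2.22, 2.79, 3.14, 3.14, 3.14].

INTERFACE

Orientations are given as a rotation vector (axis times angle).
In Python, from bench import * gives the robot as it stands. The module is installed in compiled form; this text tells all that it offers.
- The arm moves only by the shell command python3 -m crank 'ROWS' [OPENING] [FORCE]. ROWS is JSON, a list that holds one entry, the list of rows, each a list of 6 numbers: the shift along the world's x, y, z in units of 1000 mm (1.0 is 1000 mm), then the turn, a rotation vector about the world's x, y, z in units of 2 rad (1.0 is 2 rad). A call has 1 to 20 rows; each row is the pose to reach, as a shift and turn from the pose commanded when the call began; what a row does not reach only later rows make up. A row lasts 1/10 s, in which the tool goes at most 50 mm and 8.59 degrees, less where a joint would pass 70% of its speed; a pose out of reach is approached as far as the arm can. A call with a number of a shift or a turn outside -1 to 1 is refused whole. A call with a gripper value outside its range is refused whole. OPENING is the closure, from -1 (fully open) to 1 (shut), set as the call begins (- or left out, the last holds). The fingers move at their own pace and stop on an object; FORCE is the grip in N (left out, the last holds). Time passes only in rows, so rows that repeat a pose let the fingers close. It gives the time, the measured TCP pose, the force, the opening and the grip force at its end, in the units of the state.
- observe(): the state, without advancing time (a new reading comes with each control period).
- get_image(name): name is "scene" or "top" or "wrist"; returns the picture (384x512x3 uint8, blue, green, red); there is no depth.
- camera_params(name): a dict with "camera_matrix" (3x3 intrinsics, pixels), "R" (3x3) and "t" (3): a world point X has camera coordinates R X + t. Camera axes: x right, y down, z forward; pixel columns grow to the right and rows downward; lengths in m; the calibration is good to about 2 mm. A picture is of the moment at which its call begins: read the wrist's pose just before it. camera_params takes no time and is no camera call; for the wrist camera it gives the pose at the moment of the call.
- finish_job(): hands the job in; it is judged then, once.
The state is a dict: "time": time; "qpos": joint angles; "joint_velocities": joint speeds; "tau": joint torques, N m; "tool_pos": TCP position; "orientation": TCP orientation; "wrist_force": force on the tool from outside, world axes, zero at the start; "wrist_torque": the same for the moment, N m; "opening": opening from 0.0 (shut) to 1.0 (fully open); "grip_force": force on a finger pad.
Only numpy, scipy, OpenCV 4.12 (cv2) and the standard library are available. Lean on these libraries where they do the work, as an engineer would, in place of code of your own. Each camera call takes 0.05 s, during which the arm holds its last target. There are 200 camera calls.

## Working session

There is one attempt and no reset: what is moved stays moved. The work goes in short steps, Python scripts to look and compute and a shell command to move; the robot and the scene stay as the last step left them, time stands still between calls to the robot, and variables do not carry over. Pictures are saved under pics/ and viewed, at most 10 in all, crops included, and the job is handed in when it is done.

```bash
mkdir -p pics
cat > h.py <<'E'
from bench import *
import numpy as np, cv2
def snap(n,f,crop=None,s=1):
    im=get_image(n)
    cv2.imwrite('pics/full_'+f,im)
    if crop: im=im[crop[1]:crop[3],crop[0]:crop[2]]
    if s!=1: im=cv2.resize(im,None,fx=s,fy=s,interpolation=cv2.INTER_CUBIC)
    cv2.imwrite('pics/'+f,im)
def px(n,u,v,z):
    c=camera_params(n);K=np.array(c['camera_matrix']);R=np.array(c['R']);t=np.array(c['t']).ravel()
    d=R.T@np.linalg.solve(K,[u,v,1]);o=-R.T@t
    return o+d*(z-o[2])/d[2]
def proj(n,X):
    c=camera_params(n);p=np.array(c['camera_matrix'])@(np.array(c['R'])@np.array(X)+np.array(c['t']).ravel())
    return p[:2]/p[2]
E
python3 - <<'E'
from h import *
a=get_image('scene');b=get_image('top')
cv2.imwrite('pics/s0.png',cv2.resize(a,(800,600)));cv2.imwrite('pics/t0.png',cv2.resize(b,(800,600)))
print(observe())
for n in('scene','top'):
    c=camera_params(n);print(n,-np.array(c['R']).T@np.array(c['t']).ravel())
E
```

```text
{'time': 0.1, 'qpos': array([ 1.10937837e+00,  4.91535800e-01,  1.55938456e+00,  1.70433684e-05,
        1.09164724e+00, -1.05623914e-01]), 'joint_velocities': array([-2.36184240e-04, -2.99176061e-03, -9.79753543e-04, -1.24767766e-04,
        6.47427077e-04,  3.99909021e-05]), 'tau': array([ 1.62383560e-03, -6.19441152e+01, -2.62026519e+01, -1.52754319e-04,
        2.96583319e-03,  6.36300024e-05]), 'tool_pos': array([0.21761711, 0.58569712, 0.23076483]), 'orientation': array([-5.55898057e-01, -3.09172684e+00,  1.46353207e-03]), 'wrist_force': array([-0.78507221, -1.15641996,  0.64737271]), 'wrist_torque': array([0.00670622, 0.01866471, 0.03121558]), 'grip_force': 0.0, 'opening': 0.9980996729807496}
scene [ 1.38855279 -0.6469329   0.78715476]
top [ 0.35200402 -0.12911134  1.04628023]
```

View pics/s0.png

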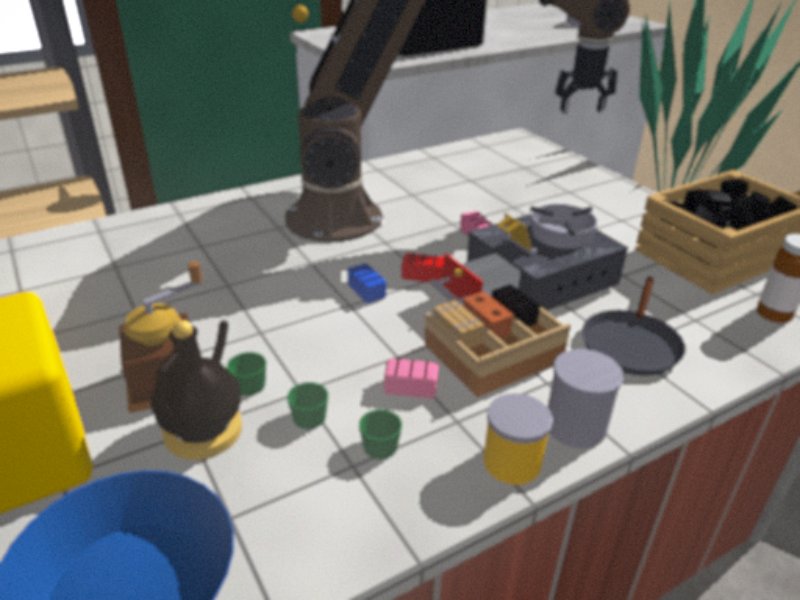

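View pics/t0.png

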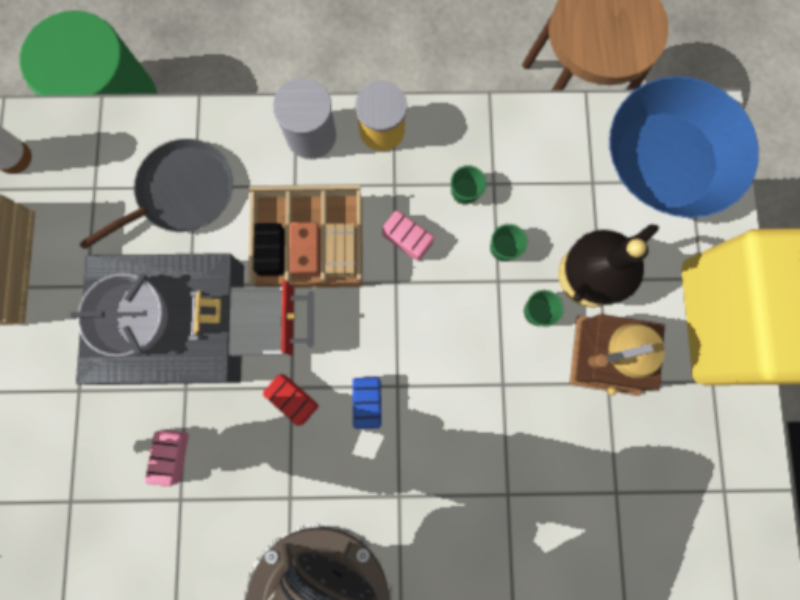

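Run:
```python
from h import *
snap('top','c1.png',(45,108,245,253),4)
```

```text
(no output)
```

View pics/c1.png

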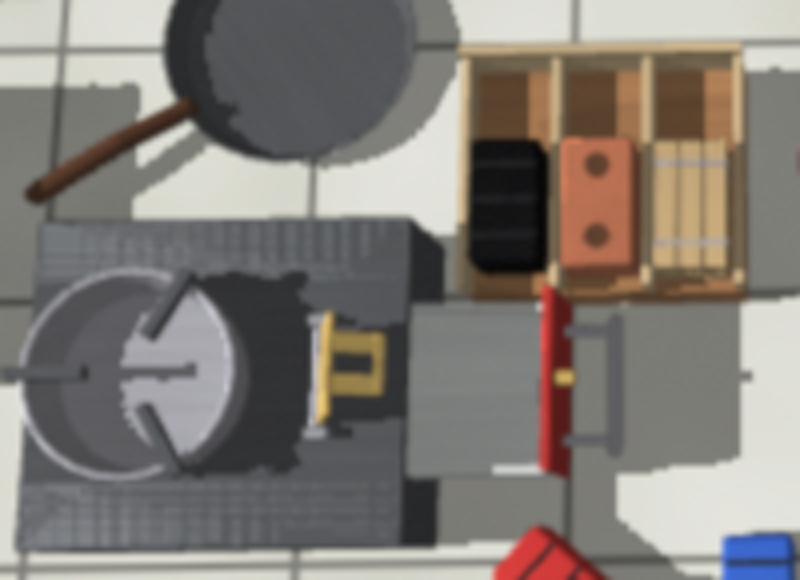

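Run:
```python
from h import *
P={'deckFR+x':(410,220,.105),'deckF-x':(403,547,.105),'deckB+x':(40,220,.105),'deckB-x':(18,547,.105),
'bin back L':(461,45,.085),'bin back R':(741,45,.085),'binfrontL':(461,290,.075),'binfrontR':(744,290,.075),
'char TL':(474,142,.09),'TR':(543,142,.09),'BL':(474,270,.09),'BR':(543,270,.09),
'platetop1':(551,290,.1),'plate2':(551,472,.1),'lug':(556,378,.1),
'handle1':(614,318,.058),'h2':(614,452,.058),'hasp e1':(326,312,.18),'e2':(322,423,.18),'hasp tongue tip1':(385,335,.175),'t2':(385,393,.175),
'pan handle':(35,195,.03),'brick TL':(560,137,.09),'panR':(412,60,.022)}
for k,(u,v,z) in P.items(): print(k,px('top',45+u/4,108+v/4,z).round(4))
```

```text
deckFR+x [0.5915 0.1408 0.105 ]
deckF-x [0.3742 0.1383 0.105 ]
deckB+x [0.5948 0.3882 0.105 ]
deckB-x [0.378  0.3862 0.105 ]
bin back L [0.7221 0.115  0.085 ]
bin back R [ 0.7196 -0.0809  0.085 ]
binfrontL [0.5492 0.1128 0.075 ]
binfrontR [ 0.5465 -0.0815  0.075 ]
char TL [0.6499 0.1029 0.09  ]
TR [0.6493 0.0555 0.09  ]
BL [0.5599 0.1007 0.09  ]
BR [0.5592 0.054  0.09  ]
platetop1 [0.5433 0.0465 0.1   ]
plate2 [0.4216 0.0445 0.1   ]
lug [0.4838 0.0422 0.1   ]
handle1 [0.5313 0.01   0.058 ]
h2 [0.4378 0.0092 0.058 ]
hasp e1 [0.5153 0.1686 0.18  ]
e2 [0.4473 0.1682 0.18  ]
hasp tongue tip1 [0.5014 0.1337 0.175 ]
t2 [0.4656 0.1324 0.175 ]
pan handle [0.6329 0.4344 0.03  ]
brick TL [0.6528 0.0439 0.09  ]
panR [0.7351 0.1671 0.022 ]
```

Candidates, as pixels in the 800-px top view:
- Black block in the bin's lane next to the stove: (268,248). This is the charcoal.
- Firebrick: (303,248), and kindling: (340,248).
- Red look-alike: (290,400). Blue: (367,402). Pink: (408,235) and (167,457).
- Coal lumps in the crate: scene view (735,200).

The close crop shows a plain black ribbed block at (508,205), which confirms the choice. The tray is about 90 mm out, so its front plate is barely clear of the charcoal's lane and I'll pull it out further first. The hasp is upright.

```bash
python3 -m crank '[[[0.266,-0.511,0,0,0,0.178],[0.266,-0.511,0,0,0,0.178],[0.266,-0.511,0,0,0,0.178],[0.266,-0.511,0,0,0,0.178],[0.266,-0.511,0,0,0,0.178],[0.266,-0.511,0,0,0,0.178],[0.266,-0.511,0,0,0,0.178],[0.266,-0.511,0,0,0,0.178],[0.266,-0.511,0,0,0,0.178],[0.266,-0.511,0,0,0,0.178],[0.266,-0.511,0,0,0,0.178],[0.266,-0.511,0,0,0,0.178],[0.266,-0.511,0,0,0,0.178],[0.266,-0.511,0,0,0,0.178],[0.266,-0.511,0,0,0,0.178]]]' 1
```

```text
time: 1.65
tool_pos: [0.4832, 0.0756, 0.2313]
orientation: [0.001, -3.141, -0.0]
wrist_force: [0.5, -0.3, -0.4]
opening: -0.001
grip_force: 0.0
```

```bash
python3 -m crank '[[[0,0,-0.05,0,0,0],[0,0,-0.1,0,0,0],[0,0,-0.14,0,0,0],[0,0,-0.154,0,0,0],[0,0,-0.154,0,0,0],[0,-0.02,-0.154,0,0,0],[0,-0.04,-0.154,0,0,0],[0,-0.06,-0.154,0,0,0],[0,-0.08,-0.154,0,0,0],[0,-0.09,-0.154,0,0,0],[0,-0.09,-0.154,0,0,0],[0,-0.082,-0.154,0,0,0],[0,-0.082,-0.154,0,0,0]]]'
python3 - <<'E'
from h import *
snap('top','c2.png',(45,108,245,253),4)
E
```

```text
time: 2.95
tool_pos: [0.4837, -0.0056, 0.0776]
orientation: [-0.002, 3.141, 0.0]
wrist_force: [0.0, -1.2, -0.6]
opening: 0.002
grip_force: 0.0
```

View pics/c2.png

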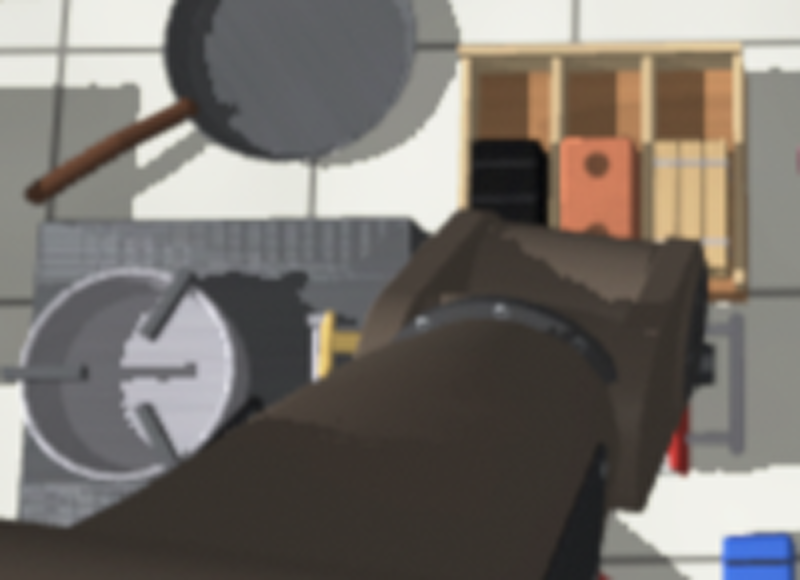

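```bash
python3 -m crank '[[[0,0,0.035,0,0,0],[0,0,0.07,0,0,0],[0.03,0.02,0.075,0,0,0],[0.07,0.04,0.075,0,0,0],[0.11,0.06,0.075,0,0,0],[0.15,0.08,0.075,0,0,0],[0.199,0.083,0.075,0,0,0],[0.199,0.083,0.075,0,0,0],[0.199,0.083,0.04,0,0,0],[0.199,0.083,0.01,0,0,0],[0.199,0.083,-0.01,0,0,0],[0.199,0.083,-0.02,0,0,0],[0.199,0.083,-0.02,0,0,0]]]'
python3 - <<'E'
from h import *
snap('top','c3.png',(145,98,245,198),4)
E
```

```text
time: 4.3
tool_pos: [0.6819, 0.0763, 0.0561]
orientation: [0.001, -3.139, -0.0]
wrist_force: [0.2, -0.6, -0.0]
opening: 0.001
grip_force: 0.0
```

View pics/c3.png

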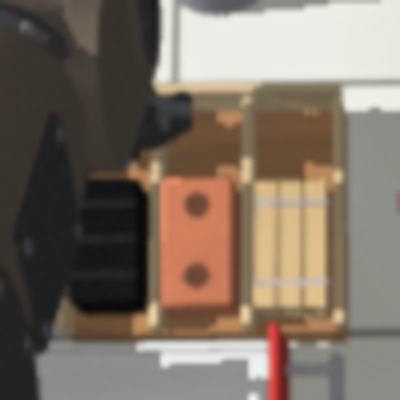

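The charcoal is still in place at (110,245). The tray plate at (278,360) is well clear of its lane, and no force shows on the wrist. Next I'll push it.

```bash
python3 -m crank '[[[-0.015,0,0,0,0,0],[-0.03,0,0,0,0,0],[-0.045,0,0,0,0,0],[-0.06,0,0,0,0,0],[-0.075,0,0,0,0,0],[-0.09,0,0,0,0,0],[-0.105,0,0,0,0,0],[-0.12,0,0,0,0,0],[-0.126,0,0,0,0,0],[-0.126,0,0,0,0,0]]]'
python3 -m crank '[[[-0.005,0,0,0,0,0],[-0.01,0,0,0,0,0],[-0.015,0,0,0,0,0],[-0.017,0,0,0,0,0],[-0.017,0,0,0,0,0]]]'
```

```text
time: 5.35
tool_pos: [0.5569, 0.076, 0.0584]
orientation: [-0.001, 3.14, 0.0]
wrist_force: [-0.3, -0.6, -0.5]
opening: 0.001
grip_force: 0.0
time: 5.85
tool_pos: [0.5394, 0.0759, 0.0573]
orientation: [0.0, -3.141, -0.0]
wrist_force: [0.5, 0.1, -0.4]
opening: -0.002
grip_force: 0.0
```

Now lift and back out above the bin, then look from above and with the wrist camera.

```bash
python3 -m crank '[[[0.006,0,0.02,0,0,0],[0.006,0,0.06,0,0,0],[0.006,-0.02,0.1,0,0,0],[0.006,-0.07,0.14,0,0,0],[0.006,-0.12,0.17,0,0,0],[0.006,-0.17,0.17,0,0,0],[0.006,-0.21,0.17,0,0,0],[0.006,-0.25,0.17,0,0,0],[0.006,-0.25,0.17,0,0,0]]]'
python3 - <<'E'
from h import *
a=get_image('top')[108:253,45:245];b=get_image('scene')[120:260,230:430]
cv2.imwrite('pics/c4.png',np.vstack([cv2.resize(a,None,fx=2,fy=2,interpolation=2),cv2.resize(b,None,fx=2,fy=2,interpolation=2)]))
E
```

```text
time: 6.75
tool_pos: [0.5454, -0.1792, 0.2272]
orientation: [0.007, 3.141, -0.001]
wrist_force: [0.4, -0.2, -0.4]
opening: -0.002
grip_force: 0.0
```

View pics/c4.png

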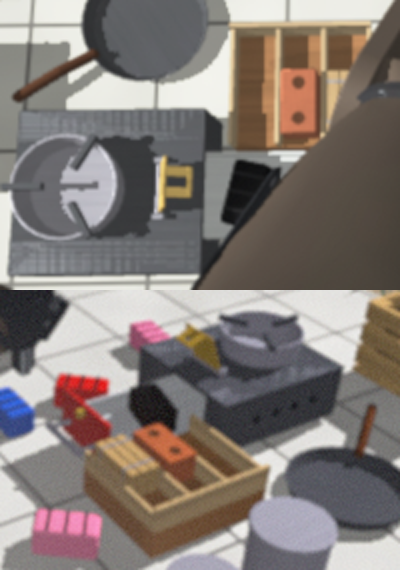

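```bash
python3 -m crank '[[[-0.03,0.0,-0.02,0.07,0,0],[-0.03,0.0,-0.02,0.14,0,0],[-0.03,0.0,-0.02,0.21,0,0],[-0.03,0.0,-0.02,0.28,0,0],[-0.03,0.0,-0.02,0.35,0,0],[-0.03,0,-0.02,0.35,0,0],[-0.03,0,-0.02,0.35,0,0],[-0.03,0,-0.02,0.35,0,0]]]'
python3 - <<'E'
from h import *
a=get_image('top')[108:253,45:245];b=get_image('wrist')
cv2.imwrite('pics/c5.png',np.vstack([cv2.resize(a,(400,290),interpolation=2),cv2.resize(b,(400,300))]))
E
```

```text
time: 7.65
tool_pos: [0.5158, -0.173, 0.2078]
orientation: [0.003, -2.952, -1.073]
wrist_force: [-0.7, -0.5, 0.7]
opening: 0.002
grip_force: 0.0
```

View pics/c5.png

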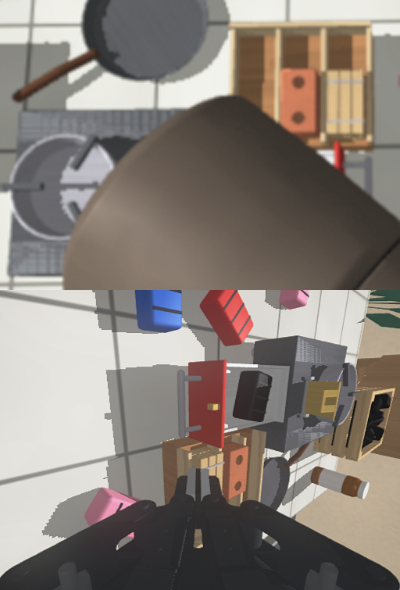

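Run:
```python
from h import *
snap('wrist','c6.png',(225,60,385,180),5)
```

```text
(no output)
```

View pics/c6.png

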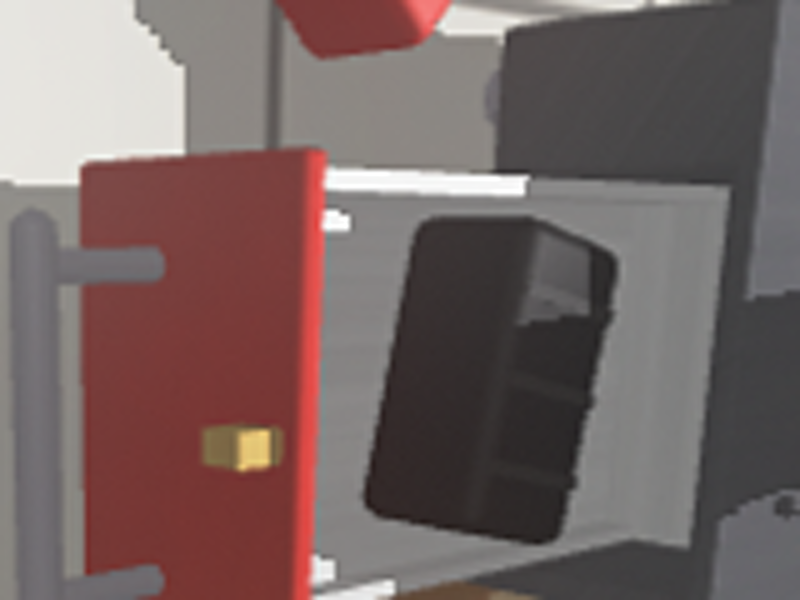

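Run:
```python
from h import *
f=lambda u,v,z:px('wrist',225+u/5,60+v/5,z)
T=[f(538,220,.075),f(618,262,.075),f(560,543,.075),f(472,522,.075)]
B=[f(415,225,.03),f(368,505,.03)]
for p in T+B: print(p.round(4))
print([np.linalg.norm(T[i]-T[(i+1)%4]).round(4) for i in range(4)],np.linalg.norm(B[0]-B[1]))
for z in (.042,): print('low wall',f(640,540,z),f(400,595,z))
print('plate top outer',f(305,155,.1),f(295,590,.1))
```

```text
[0.4388 0.0825 0.075 ]
[0.4503 0.1241 0.075 ]
[0.5329 0.1069 0.075 ]
[0.5208 0.0622 0.075 ]
[0.4399 0.0847 0.03  ]
[0.5232 0.0695 0.03  ]
[np.float64(0.0432), np.float64(0.0844), np.float64(0.0463), np.float64(0.0845)] 0.08469353378035961
low wall [0.55081671 0.2092226  0.042     ] [0.55016679 0.07265986 0.042     ]
plate top outer [ 0.42710507 -0.03709856  0.1       ] [ 0.5206826  -0.03565369  0.1       ]
```

The charcoal lies flat: its edge lengths fit a top face at z = 75 mm, and its centre is about (0.486, 0.094), close to the tray's centre. Next I'll push the tray with the tool tilted and off to the side of the lug.

```bash
python3 -m crank '[[[0,0.03,-0.04,0,0,0],[0,0.06,-0.09,0,0,0],[0,0.09,-0.128,0,0,0],[0,0.1,-0.128,0,0,0],[0,0.11,-0.128,0,0,0],[0,0.122,-0.128,0,0,0],[0,0.135,-0.128,0,0,0],[0,0.15,-0.128,0,0,0],[0,0.165,-0.128,0,0,0],[0,0.18,-0.128,0,0,0],[0,0.195,-0.128,0,0,0],[0,0.21,-0.128,0,0,0],[0,0.225,-0.128,0,0,0],[0,0.24,-0.128,0,0,0],[0,0.255,-0.128,0,0,0],[0,0.265,-0.128,0,0,0],[0,0.265,-0.128,0,0,0]]]'
```

```text
time: 9.5
tool_pos: [0.5152, 0.0924, 0.0793]
orientation: [0.003, -2.95, -1.078]
wrist_force: [-0.0, -0.1, 0.5]
opening: -0.005
grip_force: 0.0
```

```bash
python3 -m crank '[[[0,0.006,0,0,0,0],[0,0.012,0,0,0,0],[0,0.018,0,0,0,0],[0,0.022,0,0,0,0],[0,0.024,0,0,0,0]]]'; python3 -m crank '[[[0,0.003,0,0,0,0],[0,0.005,0,0,0,0],[0,0.006,0,0,0,0]]]';python3 -m crank '[[[0,0.002,0,0,0,0],[0,0.004,0,0,0,0],[0,0.005,0,0,0,0]]]'
```

```text
time: 10.0
tool_pos: [0.5157, 0.1152, 0.0793]
orientation: [0.001, -2.951, -1.077]
wrist_force: [-0.3, -2.3, -0.8]
opening: 0.005
grip_force: 0.9
time: 10.3
tool_pos: [0.5157, 0.121, 0.0793]
orientation: [-0.0, 2.951, 1.077]
wrist_force: [-1.1, -1.1, -1.1]
opening: 0.001
grip_force: 0.8
time: 10.6
tool_pos: [0.5157, 0.126, 0.0793]
orientation: [-0.0, 2.951, 1.077]
wrist_force: [0.0, -1.6, -1.0]
opening: 0.004
grip_force: 0.8
```

```bash
for i in 1 2; do python3 -m crank '[[[0,0.002,0,0,0,0],[0,0.004,0,0,0,0],[0,0.004,0,0,0,0]]]' | grep -E "pos|force"; done
```

```text
tool_pos: [0.5158, 0.1285, 0.0793]
wrist_force: [-5.6, -19.2, 4.8]
grip_force: 9.2
tool_pos: [0.516, 0.1293, 0.0793]
wrist_force: [-16.5, -54.5, 18.5]
grip_force: 27.5
```

```bash
python3 -m crank '[[[0,-0.02,0,0,0,0],[0,-0.06,0.01,0,0,0],[0,-0.1,0.05,0,0,0],[0,-0.15,0.1,-0.06,0,0],[0,-0.2,0.15,-0.13,0,0],[0,-0.25,0.15,-0.2,0,0],[0,-0.29,0.15,-0.27,0,0],[0,-0.33,0.15,-0.35,0,0],[0,-0.33,0.15,-0.35,0,0],[0,-0.33,0.15,-0.35,0,0]]]'
python3 - <<'E'
from h import *
a=get_image('top')[148:233,75:195];b=get_image('scene')[120:220,270:410]
cv2.imwrite('pics/c7.png',np.vstack([cv2.resize(a,(400,283),interpolation=2),cv2.resize(b,(400,286),interpolation=2)]))
E
```

```text
time: 12.2
tool_pos: [0.5157, -0.1965, 0.2292]
orientation: [0.002, 3.141, 0.006]
wrist_force: [0.7, 0.1, -0.5]
opening: 0.0
grip_force: 0.0
```

View pics/c7.png

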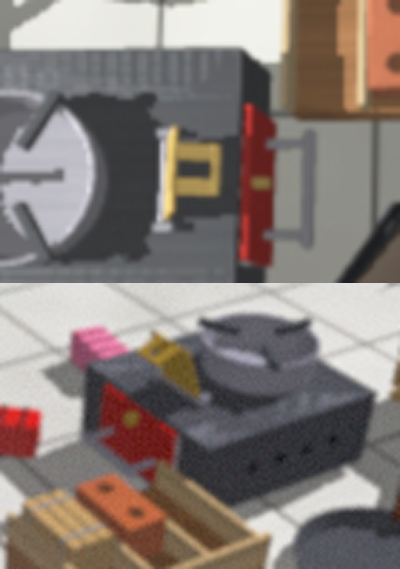

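The tray plate is now flush with the deck's front edge ((240,185) in the upper half), so the tray is home. The hasp is still up at (170,180). Next I'll go behind the strap and sweep it down.

```bash
python3 -m crank '[[[0,0.04,0.01,0,0,0],[-0.033,0.09,0.01,0,0,0],[-0.033,0.14,0.01,0,0,0],[-0.033,0.19,0.01,0,0,0],[-0.033,0.24,0.01,0,0,0],[-0.033,0.29,0.01,0,0,0],[-0.033,0.34,0.01,0,0,0],[-0.033,0.38,0.01,0,0,0],[-0.033,0.402,0.01,0,0,0],[-0.033,0.402,0.01,0,0,0],[-0.033,0.402,-0.03,0,0,0],[-0.033,0.402,-0.06,0,0,0],[-0.033,0.402,-0.063,0,0,0]]]'
python3 -m crank '[[[0,-0.006,0,0,0,0],[0,-0.012,0,0,0,0],[0,-0.018,0,0,0,0],[0,-0.024,0,0,0,0],[0,-0.03,0,0,0,0],[0,-0.03,0,0,0,0]]]'
```

```text
time: 13.6
tool_pos: [0.4806, 0.2052, 0.1632]
orientation: [-0.0, -3.134, 0.001]
wrist_force: [0.9, 0.1, -0.1]
opening: 0.003
grip_force: 0.0
time: 14.2
tool_pos: [0.4828, 0.1751, 0.1667]
orientation: [0.001, 3.141, 0.0]
wrist_force: [-0.2, -0.1, 1.1]
opening: 0.003
grip_force: 0.0
```

```bash
python3 -m crank '[[[0,-0.005,-0.004,0,0,0],[0,-0.01,-0.008,0,0,0],[0,-0.016,-0.013,0,0,0],[0,-0.022,-0.018,0,0,0],[0,-0.026,-0.024,0,0,0],[0,-0.03,-0.03,0,0,0],[0,-0.031,-0.036,0,0,0],[0,-0.031,-0.042,0,0,0],[0,-0.031,-0.048,0,0,0],[0,-0.031,-0.05,0,0,0],[0,-0.031,-0.05,0,0,0]]]'
python3 -m crank '[[[0,0,-0.002,0,0,0],[0,0,-0.003,0,0,0],[0,0,-0.003,0,0,0]]]'
```

```text
time: 15.3
tool_pos: [0.4825, 0.145, 0.116]
orientation: [0.001, -3.141, -0.0]
wrist_force: [0.1, -1.0, -0.5]
opening: 0.002
grip_force: 0.0
time: 15.6
tool_pos: [0.4827, 0.1449, 0.1133]
orientation: [-0.0, 3.141, 0.0]
wrist_force: [-0.3, 0.2, -0.1]
opening: -0.0
grip_force: 0.0
```

```bash
for i in 1 2 3; do python3 -m crank '[[[0,0,-0.001,0,0,0],[0,0,-0.002,0,0,0],[0,0,-0.002,0,0,0]]]' | grep -E "pos|force"; done
```

```text
tool_pos: [0.4827, 0.1449, 0.1112]
wrist_force: [-0.6, 0.8, -0.3]
grip_force: 0.0
tool_pos: [0.4828, 0.1449, 0.1099]
wrist_force: [-2.5, -0.9, 10.4]
grip_force: 4.8
tool_pos: [0.4829, 0.1449, 0.1095]
wrist_force: [-8.2, -2.7, 33.3]
grip_force: 16.7
```

```bash
python3 -m crank '[[[0,0,0.03,0,0,0],[0,0,0.07,0,0,0],[0,0,0.12,0,0,0],[0,-0.05,0.13,0,0,0],[0,-0.1,0.13,0,0,0],[0,-0.15,0.13,0,0,0],[0,-0.2,0.13,0,0,0],[0,-0.25,0.13,0,0,0],[0,-0.3,0.13,0,0,0],[0,-0.34,0.13,0,0,0],[0,-0.34,0.13,0,0,0],[0,-0.34,0.13,0,0,0]]]'
python3 - <<'E'
from h import *
a=get_image('top')[148:233,75:195];b=get_image('scene')[120:220,270:410]
cv2.imwrite('pics/c8.png',np.vstack([cv2.resize(a,(400,283),interpolation=2),cv2.resize(b,(400,286),interpolation=2)]))
E
```

```text
time: 17.7
tool_pos: [0.4824, -0.1957, 0.237]
orientation: [-0.003, -3.141, -0.001]
wrist_force: [0.7, -0.1, 0.4]
opening: -0.0
grip_force: 0.0
```

View pics/c8.png

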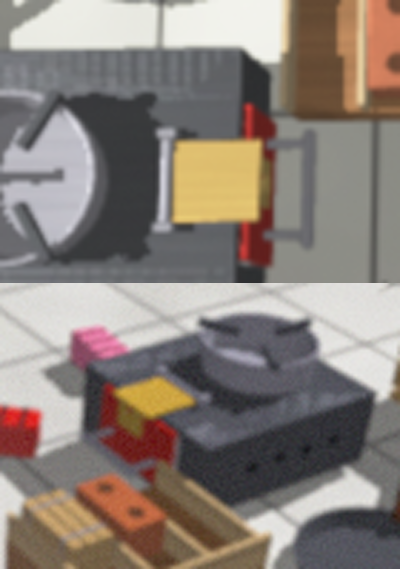

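The hasp lies flat on the deck with its tongue over the lug. The tray is home and the firebrick and kindling haven't moved.

```bash
python3 -c "
from bench import *
print(finish_job())"
```

```text
the job is handed in; nothing more can be done
None
```

I loaded the charcoal flat in the tray, pushed the tray home, closed the hasp in its catch and handed the job in at about 18 s; the final pictures look right, but no verdict was returned.

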